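# Roll a flatted boiler barrel home in a vee-block

## Robot

A 6-joint arm with a two-finger parallel gripper is mounted at the origin on the work surface. World frame = base frame: x ahead of the robot, y to its left, z up, the work surface at z = 0. Lengths are in m, angles in rad, forces in N, time in s.
With the tool pointing down it reaches from about 0.375 to 0.9 m from the base axis. Payload 3.1 kg.
Tool frame: the origin (TCP) lies on the centre line of the jaws, within the pads' length; the fingertips stand 22 mm ahead of it and the grasp point (between the pads) lies 3 mm ahead of it; z points along the fingers, y is the line along which they close (so a half turn about z gives the same grasp; the last joint's range is limited). The gripper opens to 85 mm and grips with 20 to 120 N. Pads are 22 mm wide; open, the fingers measure 114 mm over their backs; the gripper's body (76 mm by 85 mm) begins 54 mm behind the grasp point. The pads swing forward as they close: fully open they stand 13 mm farther back than shut.
Start: joints at [1.097, 0.527, 1.433, -0, 1.181, -0.178], TCP at [0.182, 0.598, 0.253] pointing down, gripper open.
Joint ranges: [-3.08, 3.08], [-0.75, 2.2], [0.22, 2.44], [-1.43, 4.57], [0, 2.65], [-2.85, 2.85]. Speed limits (rad/s): [2.79, 2.79, 3.14, 3.14, 3.14, 3.14].

## Interface

Orientations are given as a unit quaternion [x, y, z, w].
In Python, from station import manip, imaging, ticket gives the robot as it stands (manip), with the cameras (imaging) and the job (ticket).
- The arm moves only by the shell command python3 drive.py 'ROWS' [FORCE]. ROWS is a JSON list of rows, 1 to 20 of them, each of 5 numbers: dx, dy, dz in normalised numbers (1 is 0.8 m), then a turn about the tool's z in parts of the range, where 1.0 means pi/2 rad, then the opening from 0.0 (shut) to 1.0 (fully open); each row is the pose to reach, as a shift and turn from the pose commanded when the command began, along the tool's axes at that moment; what a row does not reach only later rows make up. A row lasts 1/10 s, in which the tool goes at most 0.05 m and 0.15 rad, less where a joint would pass 70% of its speed; a pose out of reach is approached as far as the arm can. The fingers move at their own pace and stop on an object; FORCE is the grip in N (left out, the last holds). Time passes only in rows, so rows that do not move let the fingers close. It prints the time, the measured TCP pose, the force, the opening and the grip force at its end. A shift or turn number past 1, either way, is cut back to 1. Input that does not fit is refused with a message, and nothing moves.
- manip.sense(): the state, without advancing time (a new reading comes with each control period).
- imaging.snapshot(name): name is "scene" or "top"; returns a dict with "pixels" (384x512x3 uint8, red, green, blue), "range_z" (384x512 float32, m along the optical axis (not along the pixel's ray), 0 where there is no reading), "fov_y" (degrees; the focal length in pixels is half the picture's height over the tangent of half this angle, whatever the lens; pixels are square), "cx", "cy" (the principal point, pixels), "R" (3x3) and "t" (3): a world point X has camera coordinates R X + t. Camera axes: x right, y down, z forward; pixel columns grow to the right and rows downward; lengths in m; the calibration is good to about 2 mm. A picture is of the moment at which its call begins.
- ticket.sign_off(): hands the job in; it is judged then, once.
The state is a dict: "t": time; "q": joint angles; "qd": joint speeds; "tau": joint torques, N m; "tcp_pos": TCP position; "tool_rot": TCP orientation; "force": force on the tool from outside, world axes, zero at the start; "ft_torque": the same for the moment, N m; "finger_gap": opening from 0.0 (shut) to 1.0 (fully open); "gripper_force": force on a finger pad.
Only numpy, scipy, OpenCV 4.12 (cv2) and the standard library are available. Lean on these libraries where they do the work, as an engineer would, in place of code of your own. Each camera call takes 0.05 s, during which the arm holds its last target. There are 200 camera calls.

## Task

The model engine's boiler barrel lies in the vee-block with the flat along its side turned away from the groove. Without lifting it out, roll it round in the groove, either way, until you feel its flat drop snugly against one of the sloping faces, and slide it along the groove until its end is right up against the stop plate. Leave it lying there at rest, and do not knock over or shift the paint bottle, the paint jar and the screwdriver.

Things in the scene. Friction and masses are not known exactly. Their poses are not given: they have to be found in the camera images.
- rest: Grey vee-block screwed to the bench. Origin: centre of its underside; x runs along the groove towards the stop plate, z up. Base plate 206 x 116 x 12 mm. The groove is open at its -x end and 186 mm long (x = -93 to 93 mm); its two sides rise to 56 mm above the bench, 38 mm either side of the middle, and reach 47 mm out at most.
- vee (a point): Where the two groove faces would meet, 18 mm above the bench, over the vee-block's origin. The faces slope up from here at 45 degrees towards +y and -y and are lined with slippery white plastic (friction about 0.12, against about 0.6 elsewhere).
- rest_stop (a point): Middle of the stop face: a steel plate, 8 mm thick and 60 mm wide, closes the groove's +x end and rises to 84 mm above the bench. This point lies on its inner face, at x = 93, y = 0, z = 56 mm in the vee-block's frame.
- boiler: Aluminium boiler barrel with two brass bands, about 0.5 kg: a bar 60 mm in diameter, 100 mm long, with one flat along its whole length. Origin: mid-length, on the round's axis. x along the barrel and the groove; z points away from the flat, so z tilted 45 degrees from upright to either side means home. It starts with the flat 110 to 180 degrees from down, 25 to 55 mm short of the stop.
- boiler_flat (a point): Centre of the flat: 37 mm wide, 23.5 mm from the axis. With only the round touching, the axis is 60 mm above the bench, the top 90. A fingertip pressing the top with about 6 N and dragging it to +y or -y rolls it in place, that way. Within 83 degrees of down the flat meets the face on its side; at 45 degrees it lies on it and stays: axis 4.6 mm lower and 4.6 mm to that side.
- boiler_end (a point): Centre of the barrel's end face that looks towards the stop plate, 50 mm along the barrel's x from its origin. The barrel slides along the groove under a push of 1 to 2 N on its other end.
- paint_bottle: Bystander: small white paint bottle with a black cap, 26 mm in diameter, 70 mm high, standing loose. Origin at the centre of its underside.
- paint_jar: Bystander: paint jar of 52 mm diameter, 62 mm high, standing loose. Origin at the centre of its underside.
- screwdriver: Bystander: screwdriver about 160 mm long, lying loose on the bench along its x. Origin about its middle, underside.

How it is judged:
At the end, for the whole second after the job is handed in: The barrel lies in the groove with its flat on one of the two faces (its z leaning 45 degrees from upright to either side, within 0.12 rad; its axis 53 to 57.2 mm above the bench and within 10 mm of the middle line), its end face within 3 mm of the stop plate, and at rest (angle between boiler's own z axis and vertical between 0.665 and 0.905 rad and z of boiler in the frame of rest between 0.053 and 0.0572 m and y of boiler in the frame of rest between -0.01 and 0.01 m and x of boiler_end in the frame of rest above 0.09 m and linear speed of boiler below 0.02 m/s and angular speed of boiler below 0.2 rad/s); the robot touches nothing.
It fails at once if the barrel is lifted out of the groove (its axis more than 80 mm above the bench) (height (world z) of boiler above 0.08 m).
It fails at once if the barrel is knocked out of the groove (height (world z) of boiler below 0.045 m).
It fails at once if the paint bottle, the jar or the screwdriver is shifted by more than 25 mm (distance of any of paint_bottle, paint_jar, screwdriver from where it was at the start of the episode above 0.025 m).
It fails at once if the paint bottle or the jar is knocked over (angle between any of paint_bottle, paint_jar's own z axis and vertical above 0.5 rad).
It also fails if it takes over 61 s, if anything falls off the work surface, if the arm or the gripper's body presses on something with over 40 N, if the wrist force passes 120 N, or if a joint passes its speed limit or range.

## Working session

There is one attempt and no reset: what is moved stays moved. The work goes in short steps, Python scripts to look and compute and a shell command to move; the robot and the scene stay as the last step left them, time stands still between calls to the robot, and variables do not carry over. Pictures are saved under pics/ and viewed, at most 10 in all, crops included, and the job is handed in when it is done.

```bash
ls; mkdir -p pics; cat > h.py <<'E'
import numpy as np, cv2
from station import manip, imaging, ticket
def snap(n):
    s=imaging.snapshot(n); return s
def world(s,u,v,z=None):
    f=s["pixels"].shape[0]/2/np.tan(np.radians(s["fov_y"])/2)
    R=np.array(s["R"]);t=np.array(s["t"])
    ray=np.array([(u-s["cx"])/f,(v-s["cy"])/f,1.0])
    C=-R.T@t; d=R.T@ray
    if z is None: return C+d*s["range_z"][int(round(v)),int(round(u))]
    return C+d*(z-C[2])/d[2]
def cloud(s):
    f=s["pixels"].shape[0]/2/np.tan(np.radians(s["fov_y"])/2)
    h,w=s["range_z"].shape
    u,v=np.meshgrid(np.arange(w),np.arange(h)); Z=s["range_z"]
    P=np.stack([(u-s["cx"])/f*Z,(v-s["cy"])/f*Z,Z],-1)
    return (P-np.array(s["t"]))@np.array(s["R"])
def save(img,name): cv2.imwrite("pics/"+name,cv2.cvtColor(np.ascontiguousarray(img),cv2.COLOR_RGB2BGR))
E
python3 - <<'E'
from h import *
a=snap("scene");b=snap("top")
import pickle;pickle.dump((a,b),open("s0.pkl","wb"))
save(a["pixels"],"scene0.png");save(b["pixels"],"top0.png")
for s in(a,b): print(-np.array(s["R"]).T@s["t"],s["fov_y"])
st=manip.sense();print(st["tcp_pos"],st["tool_rot"],st["t"],st["finger_gap"])
E
```

```text
drive.py
pics
station.py
[1.10715293 0.22853275 0.60830698] 57.43720445195769
[0.60632579 0.03196511 1.18817633] 44.791546620463585
[0.18129208 0.59752648 0.25244229] [ 1.46859621e-01  9.89156899e-01 -8.91844719e-04 -2.93952583e-04] 0.1 1.0036369385248232
```

View pics/scene0.png

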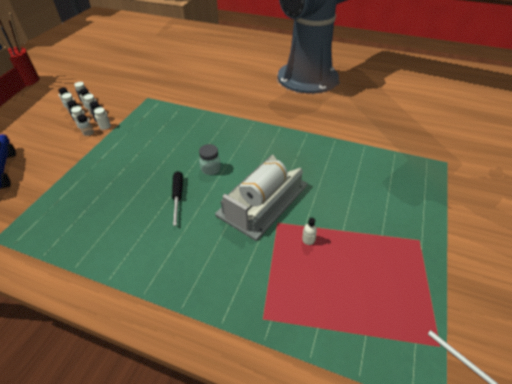

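View pics/top0.png

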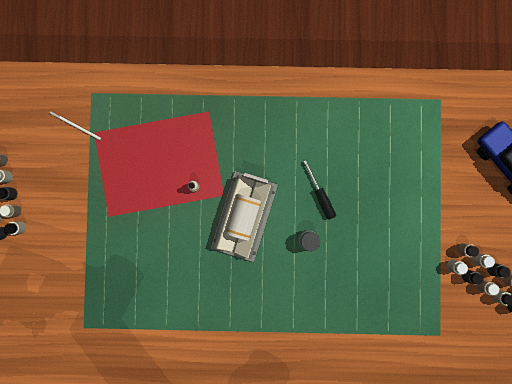

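The block is near top-view pixel (243,217), barrel around (243,216), bottle (193,186), jar (309,241), screwdriver (305,162)-(330,215). The stop plate looks like the block's upper end, at about (255,178). I'll check that with depth and enlarged crops.

```bash
python3 - <<'E'
from h import *
import pickle
a,b=pickle.load(open("s0.pkl","rb"))
c1=cv2.resize(b["pixels"][165:270,200:285],None,fx=5,fy=5,interpolation=cv2.INTER_CUBIC)
c2=cv2.resize(a["pixels"][140:245,205:315],None,fx=5,fy=5,interpolation=cv2.INTER_CUBIC)[:525]
save(np.hstack([c1[:,:],c2])[:, :975] if 0 else cv2.resize(np.hstack([c1,c2]),(800,431)),"crop0.png")
P=cloud(b); 
for n,(u,v) in dict(jar=(309,240),bottle=(193,186),barrel=(243,215),sd1=(305,163),sd2=(330,213)).items(): print(n,P[v,u].round(4))
# block mask: points above 0.008 in the region
reg=P[160:270,200:285].reshape(-1,3); 
m=reg[(reg[:,2]>0.006)]
print(len(m)); r=cv2.minAreaRect(m[:,:2].astype(np.float32)*1000);print(r)
top=reg[reg[:,2]>0.075]; 
c=np.array(r[0])/1000
for ang in (r[2],):
    for k in(0,90):
        d=np.array([np.cos(np.radians(ang+k)),np.sin(np.radians(ang+k))]);n=np.array([-d[1],d[0]])
        q=(top[:,:2]-c)@d;w=(top[:,:2]-c)@n
        print(ang+k,q.min(),q.max(),w.min(),w.max())
E
```

```text
jar [ 0.5354 -0.1084  0.062 ]
bottle [0.6602 0.1734 0.0665]
barrel [0.5929 0.0511 0.0905]
sd1 [ 0.7259 -0.1016  0.0152]
sd2 [ 0.6011 -0.1641  0.0269]
3841
((596.4561157226562, 53.55835723876953), (262.962890625, 214.1469268798828), 1.9449021816253662)
1.9449021816253662 -0.06103416743671596 0.09615127990410618 -0.06284902222178058 0.03426238809442339
91.94490218162537 -0.06284902222178058 0.03426238809442339 -0.09615127990410618 0.06103416743671596
```

View pics/crop0.png

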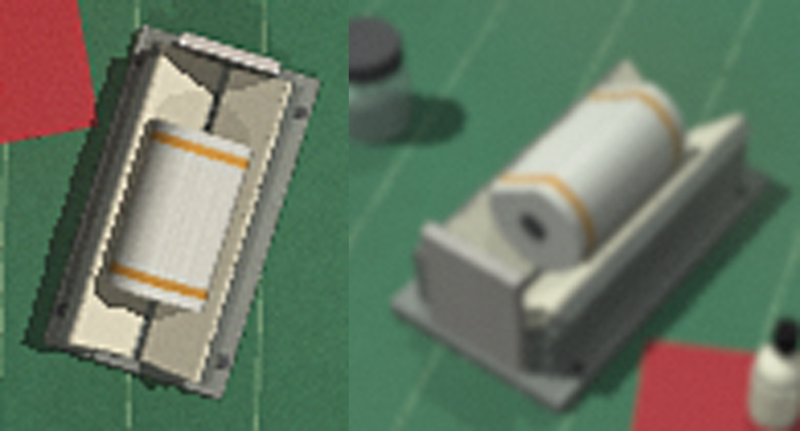

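The crop shows the stop plate at the far (upper) end, crop pixels (180,37)-(278,70). The base corners are at about (147,27), (320,80), (217,397) and (25,345). In the scene view the near end face seems to have its flat at upper left, (490,195)-(530,178). Next I'll fit the block and get the barrel's cross-section profile.

```bash
python3 - <<'E'
from h import *
import pickle
a,b=pickle.load(open("s0.pkl","rb"))
k=4.103
C=np.array([world(b,200+x/k,165+y/k,0.012) for x,y in((147,27),(320,80),(217,397),(25,345))])[:,:2]
print(C.round(4), [np.linalg.norm(C[i]-C[(i+1)%4]).round(4) for i in range(4)])
S=np.array([world(b,200+x/k,165+y/k,0.084) for x,y in((180,37),(278,70))]);print("stop",S.round(4))
P=cloud(b);reg=P[160:270,200:285].reshape(-1,3)
# barrel: points z>0.062; exclude stop
ctr=C.mean(0); ax=(C[0]+C[1]-C[2]-C[3]);ax/=np.linalg.norm(ax);
bb=reg[(reg[:,2]>0.066)];rel=bb[:,:2]-ctr
bx=bb[(abs(rel@ax)<0.08)]
# refine axis by barrel rect
r=cv2.minAreaRect(bx[:,:2].astype(np.float32)*1000);print(r)
print("ctr",ctr,"yaw",np.degrees(np.arctan2(ax[1],ax[0])))
for nm,s in(("top",b),("scene",a)):
    Q=cloud(s).reshape(-1,3);rel=Q[:,:2]-ctr;x=rel@ax;y=rel@np.array([-ax[1],ax[0]])
    m=(Q[:,2]>0.062)&(abs(x)<0.084)&(abs(y)<0.034)
    print(nm,np.percentile(x[m],[0.5,2,50,98,99.5]).round(4))
    for lo in np.arange(-0.032,0.034,0.004):
        k2=m&(abs(y-lo)<0.002)&(abs(x-np.median(x[m]))<.04)
        if k2.sum(): print(round(lo,3),k2.sum(),np.median(Q[k2,2]).round(4),end="; ")
    print()
    m=(abs(x-0.097)<0.008)&(Q[:,2]>.078)&(abs(y)<.05)
    print("stop x,y",x[m].min() if m.any() else 0,np.median(x[m]),y[m].min(),y[m].max())
E
```

```text
[[ 0.7013  0.0727]
 [ 0.6705 -0.0345]
 [ 0.4751  0.0254]
 [ 0.5046  0.1437]] [np.float64(0.1115), np.float64(0.2044), np.float64(0.1219), np.float64(0.2092)]
stop [[ 0.6901  0.051   0.084 ]
 [ 0.6719 -0.0061  0.084 ]]
((588.0185546875, 50.5139274597168), (58.72484588623047, 99.94922637939453), 73.38823699951172)
ctr [0.58788809 0.05183696] yaw -18.4646963339804
top [-0.0484 -0.0459  0.0238  0.0472  0.0498]
-0.032 6 0.0661; -0.028 45 0.0704; -0.024 45 0.0729; -0.02 48 0.0752; -0.016 47 0.0773; -0.012 824 1.1882; -0.008 48 0.0823; -0.004 49 0.0851; 0.0 48 0.0878; 0.004 47 0.0891; 0.008 50 0.0881; 0.012 46 0.0864; 0.016 47 0.0851; 0.02 46 0.0809; 0.024 42 0.0769; 0.028 31 0.0701; 
stop x,y 0.09456639094227871 0.09897303456539122 -0.02721921507266529 0.03201386260758163
scene [-0.0474 -0.0448  0.013   0.0536  0.0542]
-0.032 8 0.0707; -0.028 24 0.0724; -0.024 31 0.075; -0.02 31 0.077; -0.016 26 0.0798; -0.012 40 0.0822; -0.008 31 0.0845; -0.004 33 0.0869; 0.0 42 0.0892; 0.004 66 0.0893; 0.008 71 0.088; 0.012 75 0.0863; 0.016 81 0.084; 0.02 94 0.0798; 0.024 118 0.0731; 0.028 64 0.0671; 
stop x,y 0.09605751584487184 0.10196962978886995 -0.028567892166469846 0.03197370094800074
```

The block origin is at about (0.588, 0.052) with yaw about -17°, and the tool's y is already parallel to the block's y (tool x = -rest x). The barrel sits at x_rest ≈ 0, about 43 mm short of the stop. Its flat faces up and leans about 32° towards -y, so I'll roll it towards -y by about 103°. First I shut the fingers and hover over the barrel.

The rows are not in the units I measure in: shifts go in shares of 0.8 m and turns go in shares of pi/2 rad. I convert before sending: -0.543 m is -0.6788, 0.05 m is 0.0625.

```bash
python3 drive.py '[[-0.6788, -0.4888, 0, 0, 0], [-0.6788, -0.4888, 0, 0, 0], [-0.6788, -0.4888, 0, 0, 0], [-0.6788, -0.4888, 0, 0, 0], [-0.6788, -0.4888, 0, 0, 0], [-0.6788, -0.4888, 0, 0, 0], [-0.6788, -0.4888, 0, 0, 0], [-0.6788, -0.4888, 0, 0, 0], [-0.6788, -0.4888, 0, 0, 0], [-0.6788, -0.4888, 0, 0, 0], [-0.6788, -0.4888, 0, 0, 0], [-0.6788, -0.4888, 0, 0, 0], [-0.6788, -0.4888, 0, 0, 0], [-0.6788, -0.4888, 0, 0, 0], [-0.6788, -0.4888, 0.0625, 0, 0], [-0.6788, -0.4888, 0.125, 0, 0], [-0.6788, -0.4888, 0.15, 0, 0], [-0.6788, -0.4888, 0.15, 0, 0]]' 40
cat > st.py <<'E'
from h import *
s=manip.sense();p=np.array(s["tcp_pos"])-[0.588,0.052,0];c,n=np.cos(np.radians(-17)),np.sin(np.radians(-17))
F=np.array(s["force"]);print("rest xyz",(c*p[0]+n*p[1]).round(4),(-n*p[0]+c*p[1]).round(4),p[2].round(4),"F rest",(c*F[0]+n*F[1]).round(2),(-n*F[0]+c*F[1]).round(2),F[2].round(2),s["t"])
E
python3 st.py; python3 - <<'E'
from h import *
a=snap("scene");save(cv2.resize(a["pixels"][120:250,190:330],None,fx=4,fy=4,interpolation=cv2.INTER_CUBIC),"hover.png")
E
```

```text
t: 1.9
tcp_pos: [0.5842, 0.0666, 0.1294]
tool_rot: [0.147, 0.989, -0.0, -0.005]
force: [0.4, -0.7, -0.3]
finger_gap: -0.002
gripper_force: 0.0
rest xyz -0.0079 0.0129 0.1294 F rest 0.61 -0.51 -0.31 1.9
```

View pics/hover.png

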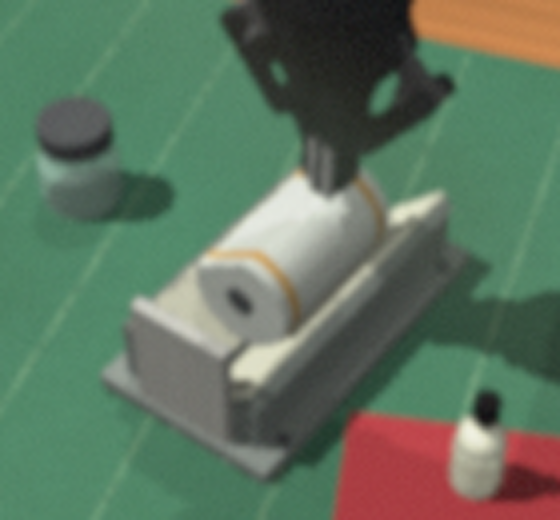

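The shut fingers, (305,135)-(350,190) in the crop, hover above the barrel, a little towards its rear. I'll lower in millimetre steps and watch the force.

Scaled: 0.015 m is 0.0188, 0.014 m is 0.0175.

```bash
python3 drive.py '[[0, 0, 0.015, 0, 0], [0, 0, 0.0175, 0, 0], [0, 0, 0.0188, 0, 0], [0, 0, 0.0188, 0, 0]]'|grep force:; python3 st.py; python3 drive.py '[[0, 0, 0.0013, 0, 0], [0, 0, 0.0025, 0, 0], [0, 0, 0.0025, 0, 0]]' |grep force:;python3 st.py
```

```text
force: [0.2, -0.2, -0.5]
gripper_force: 0.0
rest xyz -0.0042 0.0136 0.1191 F rest 0.22 -0.1 -0.52 2.35
force: [-0.2, 0.1, -0.1]
gripper_force: 0.0
rest xyz -0.0046 0.0134 0.1164 F rest -0.17 0.05 -0.09 2.65
```

Scaled: 0.002 m is 0.0025, 0.001 m is 0.0013.

```bash
python3 drive.py '[[0, 0, 0.0013, 0, 0], [0, 0, 0.0025, 0, 0], [0, 0, 0.0025, 0, 0]]' |grep ^force:;python3 st.py; python3 drive.py '[[0, 0, 0.0013, 0, 0], [0, 0, 0.0025, 0, 0], [0, 0, 0.0025, 0, 0]]' |grep ^force:;python3 st.py
```

```text
force: [-0.3, -0.8, -0.8]
rest xyz -0.0047 0.0133 0.1141 F rest -0.0 -0.86 -0.8 2.95
force: [-0.3, -0.0, -0.1]
rest xyz -0.0047 0.0133 0.1121 F rest -0.33 -0.12 -0.08 3.25
```

Scaled: 0.001 m is 0.0013.

```bash
python3 drive.py '[[0, 0, 0.0013, 0, 0], [0, 0, 0.0013, 0, 0]]' |grep ^force:;python3 st.py; python3 drive.py '[[0, 0, 0.0013, 0, 0], [0, 0, 0.0013, 0, 0]]' |grep ^force:;python3 st.py;  python3 drive.py '[[0, 0, 0.0013, 0, 0], [0, 0, 0.0013, 0, 0]]' |grep ^force:;python3 st.py
```

```text
force: [0.3, -0.3, -0.4]
rest xyz -0.0047 0.0134 0.1112 F rest 0.33 -0.17 -0.44 3.45
force: [-0.5, -0.1, 1.2]
rest xyz -0.0044 0.0134 0.1105 F rest -0.48 -0.2 1.2 3.65
force: [-1.3, 0.8, 6.1]
rest xyz -0.0044 0.0135 0.1102 F rest -1.46 0.44 6.15 3.85
```

Contact is at TCP z ≈ 0.1105, now pressing with 6 N. I'll drag towards -y.

Scaled: -0.012 m is -0.015, -0.009 m is -0.0113.

```bash
python3 drive.py '[[0, -0.0038, 0, 0, 0], [0, -0.0075, 0, 0, 0], [0, -0.0113, 0, 0, 0], [0, -0.015, 0, 0, 0]]' |grep ^force:;python3 st.py; python3 drive.py '[[0, -0.0038, 0, 0, 0], [0, -0.0075, 0, 0, 0], [0, -0.0113, 0, 0, 0], [0, -0.015, 0, 0, 0]]' |grep ^force:;python3 st.py
```

```text
force: [1.5, 4.3, 11.5]
rest xyz -0.0023 0.0036 0.1119 F rest 0.22 4.55 11.5 4.25
force: [0.7, 2.4, 8.8]
rest xyz -0.0017 -0.0089 0.112 F rest 0.0 2.48 8.82 4.65
```

Scaled: 0.024 m is 0.03, -0.006 m is -0.0075.

```bash
python3 drive.py '[[0, -0.0038, 0, 0, 0], [0, -0.0038, -0.0125, 0, 0], [0, 0.015, -0.025, 0, 0], [0, 0.0275, -0.015, 0, 0], [0, 0.03, -0.0075, 0, 0], [0, 0.03, -0.0038, 0, 0]]' |grep ^force:;python3 st.py; python3 - <<'E'
from h import *
c,n=np.cos(np.radians(-17)),np.sin(np.radians(-17))
a=snap("top");Q=cloud(a).reshape(-1,3);p=Q[:,:2]-[0.588,0.052];x=p@[c,n];y=p@[-n,c]
m=(Q[:,2]>.062)&(Q[:,2]<.095)&(abs(x)<.086)
print(np.percentile(x[m],[1,99]))
for x0 in (-.035,.035):
  for y0 in np.arange(-.032,.034,.004):
    k=m&(abs(y-y0)<.002)&(abs(x-x0)<.01)
    if k.sum():print(y0.round(3),np.median(Q[k,2]).round(4),end="; ")
  print()
E
```

```text
force: [-0.5, -0.3, -0.2]
rest xyz -0.0058 0.0141 0.1108 F rest -0.42 -0.39 -0.25 5.25
[-0.02285278  0.05261176]

-0.02 0.0835; -0.016 0.0831; -0.012 0.0881; -0.008 0.0903; -0.004 0.0922; 0.0 0.0875; 0.004 0.088; 0.008 0.0879; 0.012 0.087; 0.016 0.0857; 0.02 0.0816; 0.024 0.0762; 0.028 0.0676;
```

```bash
python3 - <<'E'
from h import *
a=snap("scene");save(cv2.resize(a["pixels"][150:240,205:295],None,fx=6,fy=6,interpolation=cv2.INTER_CUBIC),"s2.png")
E
```

```text
(no output)
```

View pics/s2.png

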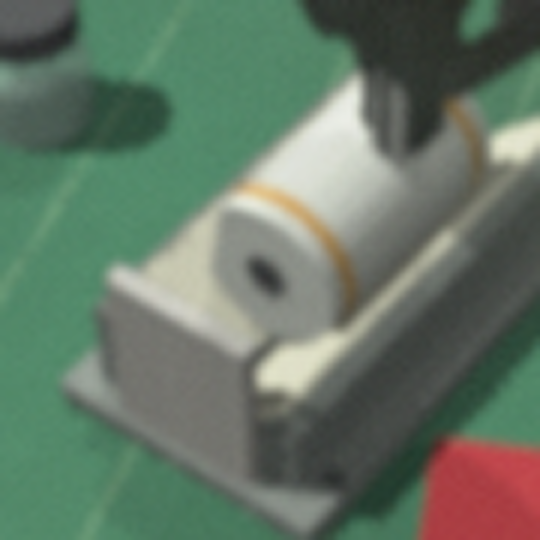

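The flat is now upright on the -y side (image left, (218,212)-(215,280)), so it rolled about 55 to 60°. I'll do a second stroke for the rest.

Scaled: -0.009 m is -0.0113, -0.006 m is -0.0075.

```bash
python3 drive.py '[[0, -0.0038, 0, 0, 0], [0, -0.0075, 0.0013, 0, 0], [0, -0.0113, 0.0013, 0, 0]]' |grep ^force:;python3 st.py;python3 drive.py '[[0, -0.0038, 0, 0, 0], [0, -0.0075, 0, 0, 0], [0, -0.0113, 0, 0, 0]]' |grep ^force:;python3 st.py
```

```text
force: [0.0, 3.4, 4.5]
rest xyz -0.0038 0.0048 0.1122 F rest -0.95 3.27 4.49 5.65
force: [0.9, 0.6, 2.5]
rest xyz -0.0038 -0.005 0.1119 F rest 0.63 0.86 2.5 5.95
```

Scaled: -0.006 m is -0.0075, -0.004 m is -0.005.

```bash
python3 drive.py '[[0, -0.0025, 0.0013, 0, 0], [0, -0.005, 0.0025, 0, 0], [0, -0.0075, 0.0025, 0, 0]]' |grep ^force:;python3 st.py;python3 drive.py '[[0, -0.0038, 0.0013, 0, 0], [0, -0.0075, 0.0025, 0, 0], [0, -0.0113, 0.0025, 0, 0]]' |grep ^force:;python3 st.py
```

```text
force: [0.7, -0.6, 6.1]
rest xyz -0.0035 -0.0112 0.1106 F rest 0.81 -0.42 6.11 6.25
force: [1.0, -0.3, 0.1]
rest xyz -0.0041 -0.0208 0.1075 F rest 1.09 0.02 0.13 6.55
```

Scaled: 0.1 m is 0.125, 0.08 m is 0.1.

```bash
python3 drive.py '[[0, 0, -0.025, 0, 0], [0, 0, -0.05, 0, 0], [0.05, 0.025, -0.05, 0, 0], [0.1, 0.025, -0.05, 0, 0], [0.125, 0.025, -0.05, 0, 0], [0.125, 0.025, -0.05, 0, 0]]' |grep ^force:;python3 st.py; python3 - <<'E'
from h import *
c,n=np.cos(np.radians(-17)),np.sin(np.radians(-17))
for nm in("top","scene"):
  a=snap(nm);Q=cloud(a).reshape(-1,3);p=Q[:,:2]-[0.588,0.052];x=p@[c,n];y=p@[-n,c]
  m=(Q[:,2]>.06)&(Q[:,2]<.095)&(abs(x)<.086)
  print(nm,np.percentile(x[m&(abs(y)<.02)],[1,99]))
  for y0 in np.arange(-.036,.034,.004):
    k=m&(abs(y-y0)<.002)&(abs(x-.015)<.025)
    if k.sum():print(y0.round(3),np.median(Q[k,2]).round(4),end="; ")
  print()
save(cv2.resize(a["pixels"][150:240,205:295],None,fx=6,fy=6,interpolation=cv2.INTER_CUBIC),"s3.png")
E
```

```text
force: [-0.2, 0.6, 0.4]
rest xyz -0.1097 -0.0007 0.1464 F rest -0.34 0.54 0.39 7.15
top [-0.04523959  0.05271044]
-0.036 0.0627; -0.032 0.0695; -0.028 0.0749; -0.024 0.0787; -0.02 0.0807; -0.016 0.0828; -0.012 0.0842; -0.008 0.0853; -0.004 0.085; -0.0 0.0842; 0.004 0.0839; 0.008 0.0809; 0.012 0.0797; 0.016 0.0753; 0.02 0.0701; 0.024 0.0649; 
scene [-0.04303805  0.05678568]
-0.032 0.0747; -0.028 0.0791; -0.024 0.0813; -0.02 0.0833; -0.016 0.085; -0.012 0.0858; -0.008 0.0859; -0.004 0.086; -0.0 0.0847; 0.004 0.0838; 0.008 0.0814; 0.012 0.0788; 0.016 0.0746; 0.02 0.0664; 0.024 0.0624;
```

View pics/s3.png

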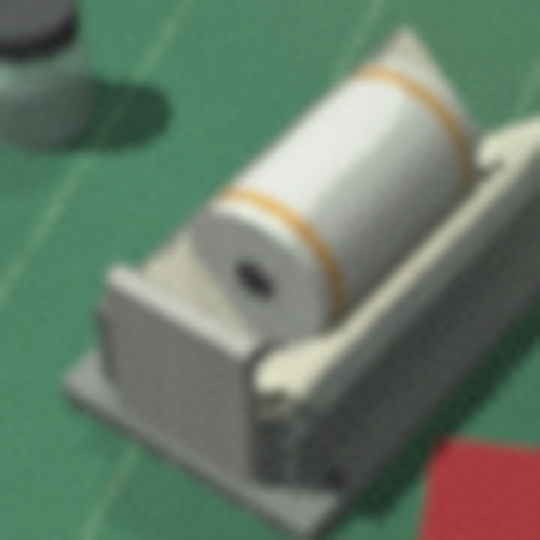

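The flat is seated on the -y face: the top is at 85.4 mm, shifted about 5 mm to -y, and no flat is visible on the end face above the groove. Now I'll lower behind the -x end and push.

Scaled: 0.072 m is 0.09, -0.004 m is -0.005.

```bash
python3 drive.py '[[0, -0.005, 0.05, 0, 0], [0, -0.005, 0.09, 0, 0], [0, -0.005, 0.09, 0, 0], [0, -0.005, 0.09, 0, 0], [-0.025, -0.005, 0.09, 0, 0], [-0.0438, -0.005, 0.09, 0, 0], [-0.05, -0.005, 0.09, 0, 0], [-0.0563, -0.005, 0.09, 0, 0]]' |grep ^force:;python3 st.py; python3 drive.py '[[-0.0063, 0, 0, 0, 0], [-0.0125, 0, 0, 0, 0], [-0.0188, 0, 0, 0, 0], [-0.025, 0, 0, 0, 0]]' |grep ^force:;python3 st.py
```

```text
force: [-0.2, 0.5, -0.4]
rest xyz -0.0585 -0.0036 0.0766 F rest -0.35 0.42 -0.41 8.05
force: [-1.7, 0.8, 0.0]
rest xyz -0.0398 -0.0036 0.0753 F rest -1.85 0.23 0.03 8.45
```

Scaled: -0.016 m is -0.02, -0.012 m is -0.015.

```bash
python3 drive.py '[[-0.005, 0, 0, 0, 0], [-0.01, 0, 0, 0, 0], [-0.015, 0, 0, 0, 0], [-0.02, 0, 0, 0, 0]]' |grep ^force:;python3 st.py; python3 drive.py '[[-0.0025, 0, 0, 0, 0], [-0.005, 0, 0, 0, 0]]' |grep ^force:;python3 st.py; python3 drive.py '[[-0.0025, 0, 0, 0, 0], [-0.005, 0, 0, 0, 0]]' |grep ^force:;python3 st.py
```

```text
force: [-0.8, 1.6, -0.4]
rest xyz -0.0233 -0.0036 0.0752 F rest -1.26 1.25 -0.42 8.85
force: [-1.6, 1.6, 0.6]
rest xyz -0.0194 -0.0036 0.0752 F rest -2.02 1.07 0.57 9.05
force: [-1.1, 1.2, 0.0]
rest xyz -0.0155 -0.0036 0.0752 F rest -1.44 0.85 0.03 9.25
```

Scaled: -0.003 m is -0.0038, -0.002 m is -0.0025.

```bash
python3 drive.py '[[-0.0025, 0, 0, 0, 0], [-0.0038, 0, 0, 0, 0]]' |grep ^force:;python3 st.py; python3 drive.py '[[-0.0013, 0, 0, 0, 0], [-0.0025, 0, 0, 0, 0]]' |grep ^force:;python3 st.py; python3 drive.py '[[-0.0013, 0, 0, 0, 0], [-0.0025, 0, 0, 0, 0]]' |grep ^force:;python3 st.py
```

```text
force: [-6.4, 3.4, 4.7]
rest xyz -0.0151 -0.0036 0.0752 F rest -7.13 1.41 4.7 9.45
force: [-9.7, 4.6, 7.7]
rest xyz -0.0151 -0.0037 0.0752 F rest -10.6 1.59 7.72 9.65
force: [-12.6, 7.0, 10.2]
rest xyz -0.0151 -0.0036 0.0751 F rest -14.07 2.98 10.22 9.85
```

It is firm against the stop: the tool has stalled and the force is rising. I'll back off, lift and check.

Scaled: -0.12 m is -0.15, 0.1 m is 0.125.

```bash
python3 drive.py '[[0.0125, 0, 0, 0, 0], [0.05, 0, 0, 0, 0], [0.1, 0, 0, 0, 0], [0.125, 0, -0.05, 0, 0], [0.125, 0, -0.1125, 0, 0], [0.125, 0, -0.15, 0, 0], [0.125, 0, -0.15, 0, 0]]' |grep ^force:;python3 st.py; python3 - <<'E'
from h import *
c,n=np.cos(np.radians(-17)),np.sin(np.radians(-17))
for nm in("top","scene"):
  a=snap(nm);Q=cloud(a).reshape(-1,3);p=Q[:,:2]-[0.588,0.052];x=p@[c,n];y=p@[-n,c]
  m=(Q[:,2]>.06)&(Q[:,2]<.095)&(abs(x)<.086)
  print(nm,np.percentile(x[m&(abs(y)<.02)],[1,99]))
  for y0 in np.arange(-.036,.034,.004):
    k=m&(abs(y-y0)<.002)&(abs(x-.03)<.025)
    if k.sum():print(y0.round(3),np.median(Q[k,2]).round(4),end="; ")
  print()
  if nm=="top": b=a
k1=cv2.resize(b["pixels"][165:270,200:285],(425,525),interpolation=cv2.INTER_CUBIC)
k2=cv2.resize(a["pixels"][150:240,205:270],(375,525),interpolation=cv2.INTER_CUBIC)
save(np.hstack([k1,k2]),"fin.png")
E
```

```text
force: [0.9, 0.7, 0.3]
rest xyz -0.1047 -0.0031 0.1998 F rest 0.63 0.95 0.3 10.55
top [-0.00410571  0.08518387]
-0.036 0.0616; -0.032 0.0691; -0.028 0.0746; -0.024 0.0787; -0.02 0.081; -0.016 0.0829; -0.012 0.084; -0.008 0.0846; -0.004 0.0853; -0.0 0.0855; 0.004 0.0834; 0.008 0.0819; 0.012 0.0794; 0.016 0.0753; 0.02 0.0704; 0.024 0.0656; 
scene [-0.00255261  0.0853754 ]
-0.032 0.0742; -0.028 0.0781; -0.024 0.0814; -0.02 0.0836; -0.016 0.0848; -0.012 0.0855; -0.008 0.0859; -0.004 0.0857; -0.0 0.085; 0.004 0.0839; 0.008 0.0819; 0.012 0.079; 0.016 0.075; 0.02 0.0677; 0.024 0.0635;
```

View pics/fin.png

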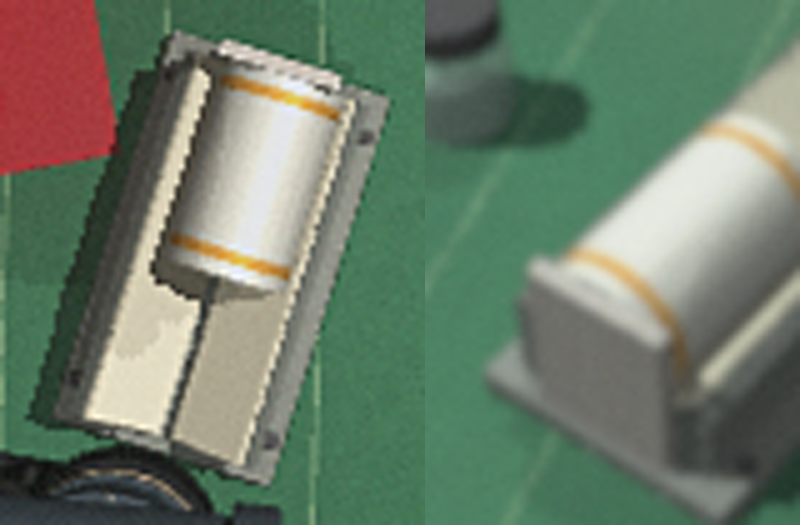

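The barrel's end is against the stop plate, top view (220,70)-(335,95). Its flat is down on the -y face, the top is at 85.5 mm, and the gripper is clear.

```bash
python3 -c "
from station import manip, imaging, ticket
print(ticket.sign_off())"
```

```text
the job is handed in; nothing more can be done
None
```

I rolled the barrel towards -y until its flat seated on the -y groove face, then slid it firmly up against the stop plate and handed the job in with the gripper clear. The hand-in printed no verdict, and I never moved near the paint bottle, jar or screwdriver.

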